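# Set out the soldering place for the next board

### The arm

A 6-joint arm with a two-finger parallel gripper is mounted at the origin on the work surface. World frame = base frame: x ahead of the robot, y to its left, z up, the work surface at z = 0. Lengths are in m, angles in rad, forces in N, time in s.
With the tool pointing down it reaches from about 0.225 to 0.875 m from the base axis. Payload 3.4 kg.
Tool frame: the origin (TCP) lies on the centre line of the jaws, within the pads' length; the fingertips stand 22 mm ahead of it and the grasp point (between the pads) lies 3 mm ahead of it; z points along the fingers, y is the line along which they close (so a half turn about z gives the same grasp; the last joint's range is limited). The gripper opens to 85 mm and grips with 20 to 120 N. Pads are 22 mm wide; open, the fingers measure 114 mm over their backs; the gripper's body (76 mm by 85 mm) begins 54 mm behind the grasp point. The pads swing forward as they close: fully open they stand 13 mm farther back than shut.
Start: joints at [1.166, 0.276, 1.505, -0, 1.361, -0.121], TCP at [0.161, 0.552, 0.253] pointing down, gripper open.
Joint ranges: [-2.89, 2.89], [-0.75, 2.08], [0.22, 2.7], [-1.18, 4.32], [0.11, 2.71], [-2.7, 2.7]. Speed limits (rad/s): [2.57, 2.57, 3.14, 3.14, 3.14, 3.14].

### API

Orientations are given as a unit quaternion [w, x, y, z].
In Python, from rig import readout, optics, ticket gives the robot as it stands. The module is installed in compiled form; this text tells all that it offers.
- The arm moves only by the shell command python3 -m handwheel 'ROWS' [OPENING] [FORCE]. ROWS is a JSON object with one list for each field, all of the same length, 1 to 5, a row being the entries at one place: sx, sy, sz (the shift in m), twist (a turn about the tool's z in rad); each row shifts and turns the commanded pose from where the row before left it, along the tool's axes as they then stand; what a row does not reach is not made up. A row lasts 1/12 s, in which the tool goes at most 0.0417 m and 0.125 rad, less where a joint would pass 70% of its speed; a pose out of reach is approached as far as the arm can. OPENING is the finger opening in m, set as the command begins (- or left out keeps the last). The fingers move at their own pace and stop on an object; FORCE is the grip in N (left out, the last holds). Time passes only in rows, so rows that do not move let the fingers close. It prints the time, the measured TCP pose, the force, the opening and the grip force at its end. Input that does not fit is refused with a message, and nothing moves.
- readout.get_state(): the state, without advancing time (a new reading comes with each control period).
- optics.get_image(name): name is "side" or "top"; returns a dict with "img" (400x640x3 uint8, red, green, blue), "camera_matrix" (3x3 intrinsics, pixels), "T" (4x4, takes a point from camera to world coordinates). Camera axes: x right, y down, z forward; pixel columns grow to the right and rows downward; lengths in m; the calibration is good to about 2 mm. A picture is of the moment at which its call begins. There is no depth.
- ticket.sign_off(): hands the job in; it is judged then, once.
The state is a dict: "clock": time; "qpos": joint angles; "qd": joint speeds; "effort": joint torques, N m; "position": TCP position; "ee_rot": TCP orientation; "contact_force": force on the tool from outside, world axes, zero at the start; "moment": the same for the moment, N m; "width": finger opening in m; "gripper_force": force on a finger pad.
Only numpy, scipy, OpenCV 4.12 (cv2) and the standard library are available. Lean on these libraries where they do the work, as an engineer would, in place of code of your own. Each camera call takes 0.05 s, during which the arm holds its last target. There are 200 camera calls.

### The job

Set the bench out for soldering: pull the lowest board carrier out from under the stack in the magazine, leaving the two spares in it, and lay it flat in the middle of the aluminium plate, lengthwise along the plate, then set the silver finned heatsink upright on top of it, centred in the white outline and lengthwise along the carrier. Stand the brass-wool tin upright in the middle of the round pad on the soldering-iron stand's side of the plate, so that it is between the plate and the stand, and the amber flux jar with the white cap upright in the middle of the round pad on the plate's other side. Let go of everything.

Things in the scene. Friction and masses are not known exactly. Their poses are not given: they have to be found in the camera images.
- carrier: Lowest carrier: black slab, green board in its top with a 42 x 33 mm white outline at mid. 110 long (x) x 48 wide (y) x 10 mm, 0.07 kg, loose; origin: centre of underside. Starts under two spares in the magazine; its -x end, towards the robot, sticks out 36 mm past the gate, underside 10 mm above bench. Grip that end across its width 10-18 mm from the tip, pull along its -x 80 mm or more, lift.
- spare_low: Spare carrier, middle of the stack, same shape and origin as the lowest. It stays in the magazine and settles 10 mm by itself once the lowest has gone. Magazine (fixed): 122 x 62 mm, floor 10 mm high, aluminium walls 55 mm high, on the robot's side a yellow gate, its lower edge 14 mm above the floor; the lowest carrier slides out easily under it, with 3 mm play at each side.
- spare_top: Top carrier of the magazine's stack, same shape and size as the lowest; origin at the centre of its underside. Stays in the magazine (settles 10 mm lower).
- heatsink: Silver finned heatsink block, loose, 40 mm long (x, along the fins) x 30 mm wide (y) x 28 mm high, 0.06 kg. Origin: centre of the underside.
- tin: Round brass tip-cleaner tin, filled with curly brass wool, loose, 50 mm diameter (rim 52 mm), 34 mm high (wool to 41 mm), 0.12 kg. Origin: centre of the underside, z up.
- jar: Amber round flux jar with a pale label and a white cap, loose, 44 mm diameter, 50 mm high, 0.11 kg. Origin: centre of the underside, z up.
- plate: Aluminium work plate fixed on the bench, 140 mm long (x) x 80 mm wide (y) x 6 mm high, with black corner marks for the carrier. Origin: centre of the underside; the top is 6 mm up.
- pad_left: Round pad fixed on the bench, blue with a white rim, 72 mm diameter, 2 mm high, on the left (+y) side of the plate, centre about 120 mm from the plate's. Origin: centre of the underside.
- pad_right: Round pad fixed on the bench, like the other, 72 mm diameter, 2 mm high, on the right (-y) side of the plate, centre about 120 mm from the plate's. Origin: centre of the underside.
- stand: Soldering-iron stand, fixed: grey block 130 x 75 x 26 mm with a yellow sponge, and a red-handled iron in a coil spring, up to 150 mm high. Origin: centre of the underside. It stands either on the left (+y) or on the right (-y), the magazine on the other side.
Mind the look-alikes: they are no part of the job. There is more than one size of the plate; the one meant has the size given above. Leave any pink look-alike of the carrier alone.

How it is judged:
By the outcome, as a careful person would: the job done as asked, in the order asked, and still so for the second after the job is handed in, with the robot touching nothing.
It also fails if it takes over 96 s, if anything falls off the work surface, if the arm or the gripper's body presses on something with over 40 N, if the wrist force passes 120 N, or if a joint passes its speed limit or range.

## Working session

There is one attempt and no reset: what is moved stays moved. The work goes in short steps, Python scripts to look and compute and a shell command to move; the robot and the scene stay as the last step left them, time stands still between calls to the robot, and variables do not carry over. Pictures are saved under pics/ and viewed, at most 14 in all, crops included, and the job is handed in when it is done.

```bash
mkdir -p pics
cat > h.py <<'E'
import numpy as np, cv2
from rig import readout, optics, ticket
def snap(n,f):
    d=optics.get_image(n); cv2.imwrite('pics/'+f,d['img'][:,:,::-1]); np.savez('pics/'+f+'.npz',**d); return d
def w(d,u,v,z):
    K=d['camera_matrix'];T=d['T'];r=T[:3,:3]@np.linalg.solve(K,[u,v,1.]);o=T[:3,3]
    return (o+r*(z-o[2])/r[2])
def px(d,p):
    T=np.linalg.inv(d['T']);c=d['camera_matrix']@(T[:3,:3]@np.array(p)+T[:3,3]);return c[:2]/c[2]
E
python3 - <<'E'
from h import *
for n in('top','side'):
    d=snap(n,n+'0.png');print(d['camera_matrix'],d['T'].round(3))
print(readout.get_state())
E
```

```text
[[384.16249054   0.         317.40550284]
 [  0.         384.16249054 195.20280588]
 [  0.           0.           1.        ]] [[ 0.009 -0.983  0.184  0.364]
 [-1.    -0.009  0.002  0.055]
 [-0.    -0.184 -0.983  0.878]
 [ 0.     0.     0.     1.   ]]
[[376.42758979   0.         314.73344354]
 [  0.         376.42758979 199.49674037]
 [  0.           0.           1.        ]] [[ 0.888 -0.287  0.359  0.133]
 [-0.46  -0.556  0.692 -0.641]
 [ 0.001 -0.78  -0.626  0.681]
 [ 0.     0.     0.     1.   ]]
{'clock': 0.1, 'qpos': array([ 1.16601981e+00,  2.76564514e-01,  1.50600462e+00, -1.77957257e-05,
        1.36070112e+00, -1.21028197e-01]), 'qd': array([-0.00198656, -0.00152355, -0.00289066,  0.00156214, -0.00055111,
        0.00060825]), 'effort': array([ 1.54440208e-04, -4.17702341e+01, -2.46406245e+01, -2.62325875e-04,
        5.87754766e-03,  8.36091516e-06]), 'position': array([0.16083036, 0.55160082, 0.25250826]), 'ee_rot': array([-2.09589473e-04,  1.41396797e-01,  9.89952646e-01, -8.12240682e-04]), 'contact_force': array([-0.22022035, -0.49687974, -0.1162022 ]), 'moment': array([0.03281528, 0.04744291, 0.02095272]), 'gripper_force': 0.0, 'width': 0.08558399353393288}
```

View pics/top0.png

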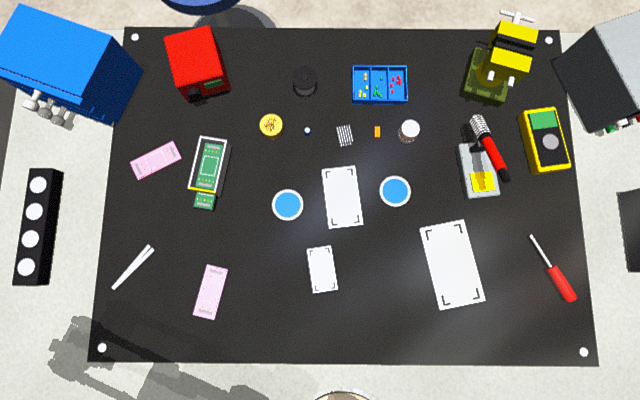

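View pics/side0.png

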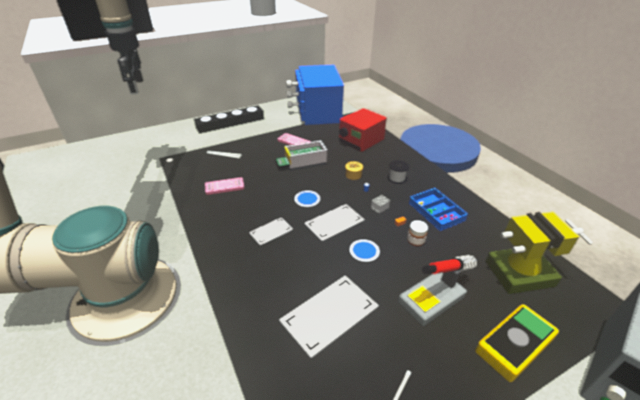

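Top view: the stand is on the right (480,170) and the magazine on the left (208,165), with the carrier tip at about (204,208). The middle plate (342,197) lies between pads (287,205) and (395,191). The tin is at (270,125), the heatsink at (345,135) and the jar with the white cap at (409,131). I'll measure with segmentation and an enlarged crop.

Run:
```python
from h import *
d=dict(np.load('pics/top0.png.npz'));s=dict(np.load('pics/side0.png.npz'))
im=d['img'];hsv=cv2.cvtColor(im,cv2.COLOR_RGB2HSV)
def seg(m,box,z,name):
    x0,y0,x1,y1=box;k=np.zeros(m.shape,np.uint8);k[y0:y1,x0:x1]=m[y0:y1,x0:x1]
    n,l,st,_=cv2.connectedComponentsWithStats(k);i=1+np.argmax(st[1:,4])
    c=max(cv2.findContours((l==i).astype(np.uint8),0,1)[0],key=len)[:,0]
    P=np.array([w(d,u,v,z)[:2] for u,v in c],np.float32)
    (cx,cy),sz,a=cv2.minAreaRect(P*1000)
    print(name,'c',round(cx,1),round(cy,1),'size',np.round(sz,1),'ang',round(a,1),'px',st[i])
S,V,H=hsv[...,1],hsv[...,2],hsv[...,0]
seg((V>130)&(S<60),(312,160,372,235),.006,'plate')
seg((V>110),(265,182,308,228),.002,'padL')
seg((V>110),(375,170,418,212),.002,'padR')
seg((V>90),(255,108,288,142),.037,'tin')
seg((V>90),(330,118,360,152),.028,'heatsink')
seg((V>150)&(S<60),(395,115,425,142),.05,'cap')
seg((V>70),(185,130,235,195),.065,'mag')
s_=im[100:240,180:440];cv2.imwrite('pics/crop.png',cv2.resize(s_[:,:,::-1],None,fx=3,fy=3,interpolation=cv2.INTER_CUBIC))
a=cv2.resize(im[130:215,180:235,::-1],None,fx=7,fy=7,interpolation=cv2.INTER_CUBIC)
b=cv2.resize(s['img'][130:175,270:335,::-1],None,fx=6,fy=6,interpolation=cv2.INTER_CUBIC)
c=np.zeros((595,785,3),np.uint8);c[:,:385]=a;c[:270,390:780]=b
h=cv2.resize(im[110:150,325:380,::-1],None,fx=7,fy=7,interpolation=cv2.INTER_CUBIC);c[280:560,390:775]=h
cv2.imwrite('pics/crop2.png',c)
```

```text
plate c 525.6 0.9 size [141.7  81.7] ang 7.3 px [ 321  165   43   64 2125]
padL c 506.3 125.9 size [74.6 71.9] ang 45.9 px [271 189  33  32 814]
padR c 540.9 -122.7 size [72.2 73.9] ang 88.9 px [379 175  32  32 807]
tin c 686.5 166.2 size [56.  53.1] ang 1.5 px [259 113  24  24 441]
heatsink c 665.6 -5.2 size [48.4 34. ] ang 12.4 px [336 124  18  23 284]
cap c 677.2 -152.2 size [40.6 40.9] ang 0.5 px [401 119  19  18 260]
mag c 579.8 294.1 size [ 75.7 133. ] ang 81.0 px [ 187  135   44   60 1831]
```

View pics/crop2.png

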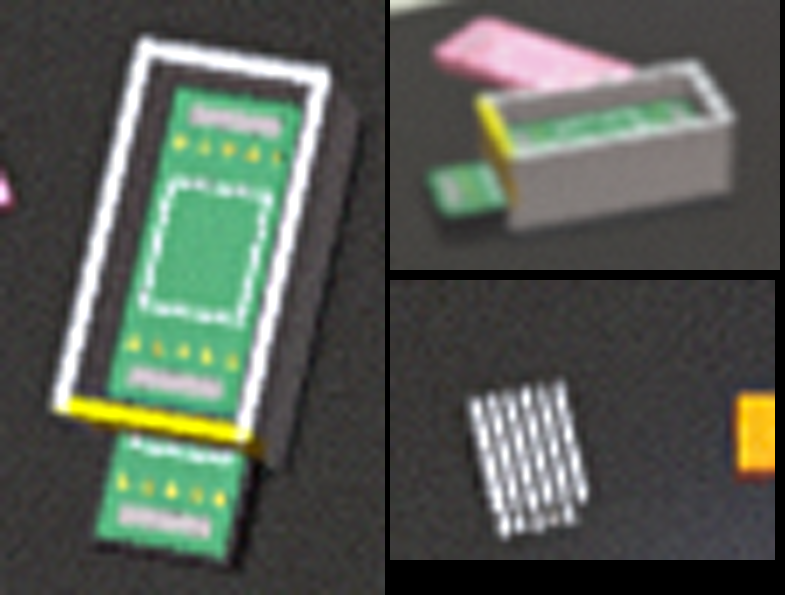

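View pics/crop.png

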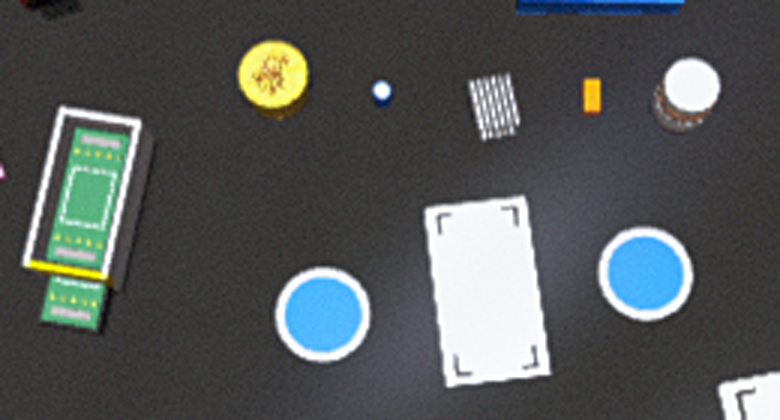

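The magazine rim corners in the top image are (200.7,136.4), (226.9,140.7), (188.1,187.9) and (215,192.4). The carrier tip corners are (193.9,206.7) and (212.6,209.6). The heatsink fins run nearly along image vertical, tilted to the left. Next I work out the carrier pose and the offset to it.

```bash
cat >> h.py <<'E'
def tool():
    s=readout.get_state();q=s['ee_rot'];from scipy.spatial.transform import Rotation as R
    m=R.from_quat(np.r_[q[1:],q[0]]).as_matrix();return s,m
def to(x,y,z,psi=None):
    s,m=tool();p=s['position'];a=np.degrees(np.arctan2(m[1,0],m[0,0]))
    t=0 if psi is None else (a-psi+180)%360-180
    c,n=np.cos(np.radians(t)),np.sin(np.radians(t))
    M=m@np.array([[c,-n,0],[n,c,0],[0,0,1]])
    d=M.T@(np.array([x,y,z])-p)
    print('pos',p.round(4),'psi',a.round(1),'turn',np.radians(t).round(3),'then d',d.round(4),'t',round(s['clock'],2),'F',s['contact_force'].round(1),'w',round(s['width'],4))
E
python3 - <<'E'
from h import *
d=dict(np.load('pics/top0.png.npz'))
for zr in(.055,.065):
    P=[w(d,u-.4,v-.4,zr)[:2]*1000 for u,v in((200.7,136.4),(226.9,140.7),(188.1,187.9),(215,192.4))]
    P=np.array(P);print(zr,P.round(1).tolist(),P.mean(0).round(1),'len',np.linalg.norm(P[0]-P[2]).round(1),np.linalg.norm(P[1]-P[3]).round(1),'wid',np.linalg.norm(P[0]-P[1]).round(1),np.linalg.norm(P[2]-P[3]).round(1), 'ang',[np.degrees(np.arctan2(*(a[::-1]))).round(1) for a in (P[0]-P[2],P[1]-P[3])])
Q=np.array([w(d,u-.4,v-.4,.020)[:2]*1000 for u,v in((193.9,206.7),(212.6,209.6))])
e=Q[0]-Q[1];print(Q.round(1),np.linalg.norm(e),'ang',np.degrees(np.arctan2(e[1],e[0]))-90, Q.mean(0))
to(.5,.3,.2)
E
```

```text
0.055 [[650.7, 320.5], [641.2, 261.2], [532.5, 340.3], [523.0, 280.9]] [586.8 300.7] len 119.9 119.8 wid 60.1 60.2 ang [np.float64(-9.5), np.float64(-9.5)]
0.065 [[647.2, 317.3], [637.8, 258.6], [530.4, 336.9], [521.0, 278.1]] [584.1 297.7] len 118.4 118.4 wid 59.4 59.5 ang [np.float64(-9.5), np.float64(-9.5)]
[[496.4 336.3]
 [490.2 293.6]] 43.12111836573391 ang -8.296635250892635 [493.26781764 314.92902206]
pos [0.1608 0.5516 0.2525] psi 163.7 turn 0.0 then d [-0.3961 -0.1465  0.0527] t 0.1 F [-0.2 -0.5 -0.1] w 0.0856
```

```bash
python3 -m handwheel '{"sx":[0], "sy":[0], "sz":[0], "twist":[-0.118]}' 0.06 40; python3 -c "
from h import *
to(.505,.3145,.08,170.5)"
```

```text
clock: 0.18
position: [0.1609, 0.5517, 0.2527]
ee_rot: [-0.0, 0.082, 0.997, -0.001]
contact_force: [-0.6, 0.2, -0.1]
width: 0.0752
gripper_force: 0.0
pos [0.1609 0.5517 0.2527] psi 170.6 turn 0.002 then d [-0.3786 -0.1769  0.1728] t 0.18 F [-0.6  0.2 -0.1] w 0.0752
```

```bash
R='x'; python3 -m handwheel '{"sx":[-0.035, -0.035, -0.035, -0.035, -0.035], "sy":[-0.0165, -0.0165, -0.0165, -0.0165, -0.0165], "sz":[0.01, 0.01, 0.01, 0.01, 0.01], "twist":[0, 0, 0, 0, 0]}' >/dev/null; python3 -m handwheel '{"sx":[-0.035, -0.035, -0.035, -0.035, -0.035], "sy":[-0.0165, -0.0165, -0.0165, -0.0165, -0.0165], "sz":[0.01, 0.01, 0.01, 0.01, 0.01], "twist":[0, 0, 0, 0, 0]}' >/dev/null;  python3 -m handwheel '{"sx":[-0.0286, 0, 0], "sy":[-0.0119, 0, 0], "sz":[0.02, 0.02, 0], "twist":[0, 0, 0]}' ; python3 -c "
from h import *
to(.505,.3145,.04,170.5)"
```

```text
clock: 1.27
position: [0.5041, 0.3124, 0.109]
ee_rot: [-0.004, 0.084, 0.996, -0.002]
contact_force: [-0.9, -0.5, -0.9]
width: 0.06
gripper_force: 0.0
pos [0.5041 0.3124 0.109 ] psi 170.3 turn -0.003 then d [-0.001   0.0025  0.069 ] t 1.27 F [-0.9 -0.5 -0.9] w 0.06
```

```bash
python3 -m handwheel '{"sx":[-0.001, 0, 0], "sy":[0.0025, 0, 0], "sz":[0.035, 0.034, 0], "twist":[0, 0, 0]}' ; python3 -c "
from h import *
snap('side','s1.png');d=snap('top','t1.png')
to(.505,.3145,.03,170.5)
a=cv2.imread('pics/s1.png')[100:200,230:360];b=cv2.imread('pics/t1.png')[120:240,150:270]
c=np.zeros((600,800,3),np.uint8);a=cv2.resize(a,None,fx=3,fy=3);c[:300,:390]=a;b=cv2.resize(b,None,fx=3.3,fy=3.3);c[:b.shape[0],400:400+b.shape[1]]=b
cv2.imwrite('pics/c1.png',c)"
```

```text
clock: 1.52
position: [0.5018, 0.3159, 0.0394]
ee_rot: [-0.005, 0.082, 0.997, -0.003]
contact_force: [-1.2, -1.0, -0.1]
width: 0.0601
gripper_force: 0.0
pos [0.5052 0.3176 0.0442] psi 170.6 turn 0.001 then d [-0.0003 -0.0031  0.0142] t 1.62 F [0.5 0.8 0.3] w 0.0596
```

View pics/c1.png

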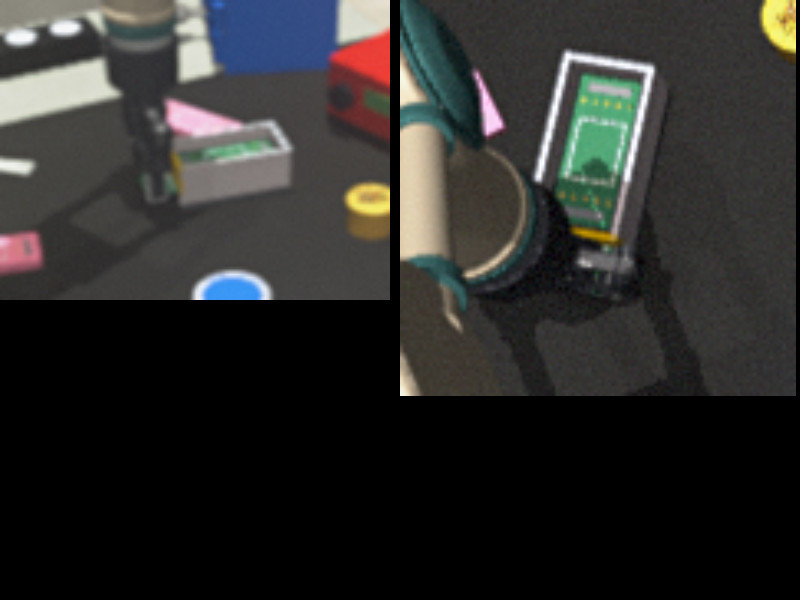

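The fingers straddle the carrier tip, clear of the gate (top crop at about (605,270)). Next I descend gently to find the bench with the fingertips.

```bash
python3 -m handwheel '{"sx":[0, 0, 0], "sy":[-0.003, 0, 0], "sz":[0.010, 0, 0], "twist":[0, 0, 0]}' 0.056 | egrep 'pos|force|wid'; for i in 1 2 3; do python3 -m handwheel '{"sx":[0, 0, 0], "sy":[0, 0, 0], "sz":[0.003, 0, 0], "twist":[0, 0, 0]}' | egrep 'pos|contact'; done; python3 -c "
from h import *
to(.505,.3145,.03,170.5)"
```

```text
position: [0.5064, 0.3147, 0.0356]
contact_force: [0.2, 0.4, 0.2]
width: 0.0561
gripper_force: 0.0
position: [0.5063, 0.3145, 0.0318]
contact_force: [0.5, 0.5, 1.0]
position: [0.506, 0.3143, 0.0281]
contact_force: [0.7, -0.5, 0.2]
position: [0.506, 0.3143, 0.025]
contact_force: [-0.2, -0.3, -0.9]
pos [0.506  0.3143 0.025 ] psi 170.5 turn -0.0 then d [ 0.001  0.    -0.005] t 2.62 F [-0.2 -0.3 -0.9] w 0.056
```

```bash
for i in 1 2 3 4; do python3 -m handwheel '{"sx":[0, 0, 0], "sy":[0, 0, 0], "sz":[0.002, 0, 0], "twist":[0, 0, 0]}' | egrep 'pos|contact'; done
```

```text
position: [0.5061, 0.3144, 0.0232]
contact_force: [0.2, -0.3, 0.2]
position: [0.506, 0.3144, 0.0212]
contact_force: [-0.3, -0.6, 0.2]
position: [0.5061, 0.3144, 0.0192]
contact_force: [0.1, 0.4, 1.2]
position: [0.5065, 0.3146, 0.0179]
contact_force: [-0.5, 0.3, 4.9]
```

```bash
python3 -m handwheel '{"sx":[0.001, 0, 0], "sy":[0, 0, 0], "sz":[-0.0135, 0, 0], "twist":[0, 0, 0]}' | egrep 'pos|contact';python3 -m handwheel '{"sx":[0, 0, 0, 0], "sy":[0, 0, 0, 0], "sz":[0, 0, 0, 0], "twist":[0, 0, 0, 0]}' 0.03 40; python3 -m handwheel '{"sx":[0.02, 0.02, 0.02, 0.02, 0], "sy":[0, 0, 0, 0, 0], "sz":[0, 0, 0, 0, 0], "twist":[0, 0, 0, 0, 0]}'; python3 -c "
from h import *
to(.505,.3145,.03,170.5)"
```

```text
position: [0.5056, 0.3148, 0.0311]
contact_force: [-0.6, 0.3, -0.4]
clock: 4.2
position: [0.5051, 0.3146, 0.0308]
ee_rot: [-0.0, 0.083, 0.997, 0.0]
contact_force: [-0.9, -0.8, 5.2]
width: 0.0473
gripper_force: 41.9
clock: 4.62
position: [0.4212, 0.3269, 0.0297]
ee_rot: [-0.003, 0.082, 0.997, -0.002]
contact_force: [-1.4, -0.3, -0.7]
width: 0.0467
gripper_force: 41.4
pos [0.4212 0.3269 0.0297] psi 170.6 turn 0.001 then d [-0.0847  0.0016 -0.0008] t 4.62 F [-1.4 -0.3 -0.7] w 0.0467
```

```bash
python3 -m handwheel '{"sx":[0.012, 0, 0, 0, 0], "sy":[0, 0, 0, 0, 0], "sz":[0, 0, -0.03, -0.03, 0], "twist":[0, 0, 0, 0, 0]}' >/dev/null; python3 -c "
from h import *
snap('side','s2.png');d=snap('top','t2.png')
to(.525,.001,.09,-172.5)
a=cv2.imread('pics/s2.png')[100:240,200:360];b=cv2.imread('pics/t2.png')[110:250,140:300]
c=np.hstack([cv2.resize(a,None,fx=2.5,fy=2.5),cv2.resize(b,None,fx=2.5,fy=2.5)])
cv2.imwrite('pics/c2.png',c)"
```

```text
pos [0.416  0.3303 0.0919] psi 170.5 turn -0.297 then d [-0.0651 -0.3407  0.0016] t 5.13 F [-1.2  0.  -1.6] w 0.0467
```

View pics/c2.png

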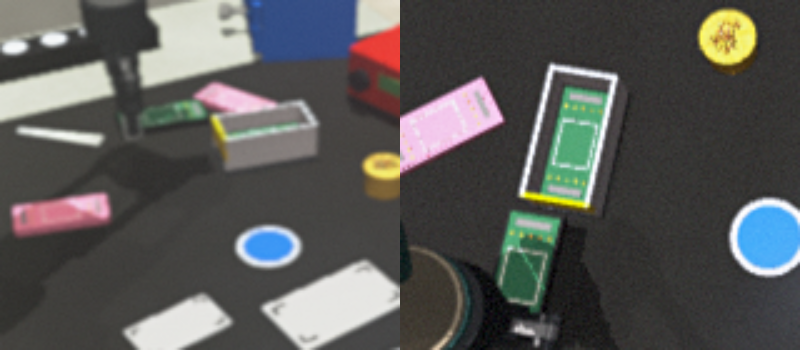

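The carrier is held level and clear of the magazine. Its far edge runs from about (182.8,194.8) to (204.8,196), and the spares are still inside.

```bash
python3 -c "
from h import *
d=dict(np.load('pics/t2.png.npz'))
P=np.array([w(d,u,v,.081) for u,v in((182.8,194.8),(204.8,196))]);m=P.mean(0);e=P[0]-P[1]
print(P.round(4),np.linalg.norm(e),np.degrees(np.arctan2(-e[0],e[1])))
s,M=tool();print((M.T@(m-s['position'])).round(4))
# green board mask
k=cv2.cvtColor(d['img'],cv2.COLOR_RGB2HSV);g=((k[...,0]>45)&(k[...,0]<95)&(k[...,1]>70)).astype(np.uint8);q=np.zeros_like(g);q[193:250,170:215]=g[193:250,170:215]
c=max(cv2.findContours(q,0,1)[0],key=cv2.contourArea)[:,0];Q=np.array([w(d,u,v,.081)[:2] for u,v in c])*1000
print(cv2.minAreaRect(Q.astype(np.float32)));Z=(M.T[:2,:2]@(Q.T/1000-s['position'][:2,None])).T;print(Z.min(0),Z.max(0))
"
python3 -m handwheel '{"sx":[0, 0, 0, 0, 0], "sy":[-0.02, -0.03, -0.03, -0.03, -0.03], "sz":[0, 0, 0, 0, 0], "twist":[-0.1, -0.1, -0.097, 0, 0]}' | grep pos;python3 -m handwheel '{"sx":[0, 0, 0, 0, 0], "sy":[-0.03, -0.03, -0.03, -0.03, 0], "sz":[0, 0, 0, 0, 0], "twist":[0, 0, 0, 0, 0]}' | grep pos; python3 -c "
from h import *
to(.525-.041*.9914,.0012-.041*.1305,.08,-172.5)"
```

```text
[[0.5113 0.3405 0.081 ]
 [0.5092 0.2939 0.081 ]] 0.04666979748800748 -2.6261787086311306
[-0.0951  0.0027  0.0112]
((469.9887390136719, 323.1814880371094), (45.049232482910156, 83.14940643310547), 80.25639343261719)
[-0.09599647 -0.02051988] [-0.01279458  0.02452761]
position: [0.417, 0.189, 0.0894]
position: [0.434, 0.0674, 0.0896]
pos [0.434  0.0674 0.0896] psi -172.7 turn -0.004 then d [-0.0406 -0.0774  0.0097] t 5.97 F [ 0.   0.  -0.8] w 0.0467
```

```bash
python3 -m handwheel '{"sx":[-0.021, -0.021, 0, 0, 0], "sy":[-0.039, -0.0385, 0, 0, 0], "sz":[0, 0, 0.02, 0.02, 0], "twist":[0, 0, 0, 0, 0]}' | grep pos; python3 -m handwheel '{"sx":[0, 0, 0], "sy":[0, 0, 0], "sz":[0, 0, 0], "twist":[0, 0, 0]}'|grep pos; python3 -c "
from h import *
d=snap('top','t3.png');s,M=tool();to(.525-.041*.9914,.0012-.041*.1305,.0265,-172.5)
zt=s['position'][2]-.0308+.020
k=cv2.cvtColor(d['img'],cv2.COLOR_RGB2HSV);g=((k[...,0]>45)&(k[...,0]<95)&(k[...,1]>70)).astype(np.uint8);q=np.zeros_like(g);q[160:240,310:380]=g[160:240,310:380]
c=max(cv2.findContours(q,0,1)[0],key=cv2.contourArea)[:,0];Q=np.array([w(d,u,v,zt)[:2] for u,v in c])*1000
print(cv2.minAreaRect(Q.astype(np.float32)));Z=(M.T[:2,:2]@(Q.T/1000-s['position'][:2,None])).T;print(Z.min(0),Z.max(0))
cv2.imwrite('pics/c3.png',cv2.resize(d['img'][150:250,290:400,::-1],None,fx=5.5,fy=5.5,interpolation=2))"
```

```text
position: [0.4796, 0.0041, 0.0469]
position: [0.4831, 0.0047, 0.0514]
pos [0.4832 0.0046 0.0516] psi -172.4 turn 0.001 then d [ 0.0001 -0.0089  0.0251] t 6.68 F [-0.2 -0.4 -0.9] w 0.0465
((558.3463134765625, 64.17079162597656), (86.14046478271484, 30.3525447845459), 24.5249080657959)
[-0.12613394  0.02790234] [-0.04256449  0.06020054]
```

View pics/c3.png

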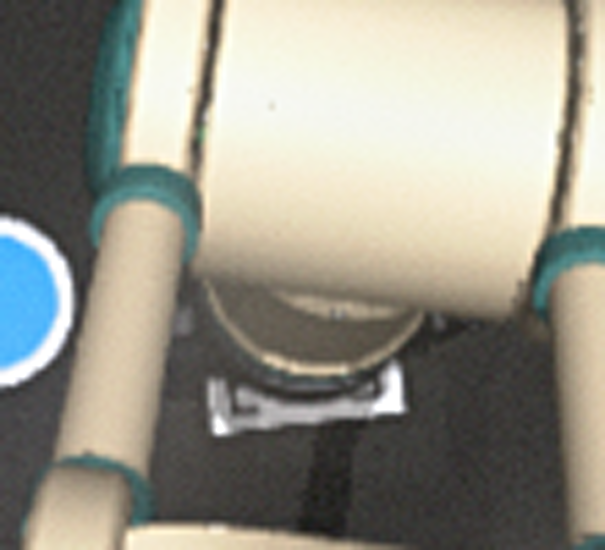

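The arm hides the plate from the top camera, so I'll place by geometry, retreat and check.

```bash
python3 -m handwheel '{"sx":[0, 0, 0, 0], "sy":[-0.009, 0, 0, 0], "sz":[0.01, 0.010, 0, 0], "twist":[0, 0, 0, 0]}' | egrep 'pos|cont';python3 -m handwheel '{"sx":[0, 0], "sy":[0, 0], "sz":[0, 0], "twist":[0, 0]}'|egrep 'pos|cont';python3 -c "
from h import *
to(.4834,-.0043,.0268,-172.5)"
```

```text
position: [0.4834, -0.0049, 0.0305]
contact_force: [0.3, -0.1, -0.5]
position: [0.4842, -0.0048, 0.0312]
contact_force: [-0.0, 0.4, -0.3]
pos [ 0.4842 -0.0048  0.0312] psi -172.5 turn 0.0 then d [0.0007 0.0006 0.0044] t 7.18 F [-0.   0.4 -0.3] w 0.0469
```

```bash
python3 -m handwheel '{"sx":[0.0007, 0, 0, 0, 0], "sy":[0.0006, 0, 0, 0, 0], "sz":[0.003, 0, 0, 0.0014, 0], "twist":[0, 0, 0, 0, 0]}' | egrep 'pos|cont';python3 -m handwheel '{"sx":[0, 0, 0], "sy":[0, 0, 0], "sz":[0, 0, 0], "twist":[0, 0, 0]}'|egrep 'pos|cont'; python3 -m handwheel '{"sx":[0, 0, 0, 0], "sy":[0, 0, 0, 0], "sz":[0, 0, 0, 0], "twist":[0, 0, 0, 0]}' 0.062|egrep 'pos|cont|wid'; python3 -m handwheel '{"sx":[0, 0, 0.02, 0.035, 0.035], "sy":[0, 0, 0, 0, 0], "sz":[-0.03, -0.04, -0.03, 0, 0], "twist":[0, 0, 0, 0, 0]}'|egrep 'pos|cont'; python3 -m handwheel '{"sx":[0.04, 0.03, 0.02, 0], "sy":[0, 0, 0, 0], "sz":[0, 0, 0, 0], "twist":[0, 0, 0, 0]}'|egrep 'pos|cont'
cat > m.py <<'E'
from h import *
def rect(d,lo,box,z):
    k=cv2.cvtColor(d['img'],cv2.COLOR_RGB2HSV);x0,y0,x1,y1=box
    m=lo(k[...,0],k[...,1],k[...,2]).astype(np.uint8);q=np.zeros_like(m);q[y0:y1,x0:x1]=m[y0:y1,x0:x1]
    c=max(cv2.findContours(q,0,1)[0],key=cv2.contourArea)[:,0]
    return cv2.minAreaRect(np.array([w(d,u,v,z)[:2]*1000 for u,v in c],np.float32))
E
python3 -c "
from m import *
d=snap('top','t4.png')
print(rect(d,lambda h,s,v:(h>45)&(h<95)&(s>70),(310,160,375,235),.016))
print(rect(d,lambda h,s,v:(v>130),(310,160,375,235),.006))
cv2.imwrite('pics/c4.png',cv2.resize(d['img'][150:250,290:400,::-1],None,fx=5.5,fy=5.5,interpolation=2))"
```

```text
position: [0.4833, -0.0041, 0.0268]
contact_force: [-1.9, 0.0, 3.7]
position: [0.4832, -0.0041, 0.0268]
contact_force: [-1.1, 0.8, 5.6]
position: [0.483, -0.0042, 0.0262]
contact_force: [0.1, -0.3, 0.2]
width: 0.0619
position: [0.3953, -0.0165, 0.1282]
contact_force: [-0.4, -0.5, -0.1]
position: [0.2991, -0.0268, 0.1256]
contact_force: [-0.1, 0.6, 0.3]
((523.673095703125, 1.41339111328125), (105.43717193603516, 42.714542388916016), 7.851903915405273)
((525.687255859375, 1.0027618408203125), (141.50302124023438, 81.44825744628906), 7.319350719451904)
```

View pics/c4.png

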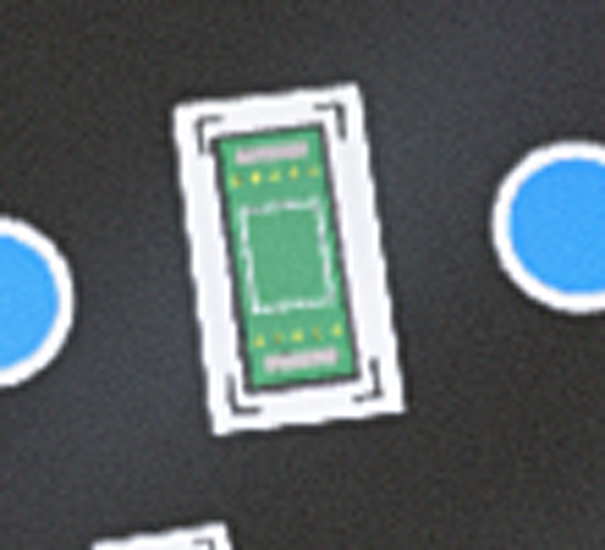

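The carrier lies flat and aligned, within about 1.5 mm of the plate's centre: its corners sit evenly inside the marks (crop (215,135) to (355,390)). Next I fit the silhouettes of the heatsink, tin and jar.

```bash
cat > fit.py <<'E'
from m import *
from scipy.optimize import minimize
def sil(d,pts,S=6,box=None):
    x0,y0,x1,y1=box;p=np.array([px(d,q) for q in pts]);p=(p-[x0,y0]+.5)*S
    m=np.zeros(((y1-y0)*S,(x1-x0)*S),np.uint8);cv2.fillConvexPoly(m,cv2.convexHull((p*16).astype(np.int32)),255,shift=4)
    return cv2.resize(m,(x1-x0,y1-y0),interpolation=cv2.INTER_AREA)/255.
def boxp(L,W,H,z0=0):
    c=np.array([[a*L/2,b*W/2,h] for a in(-1,1) for b in(-1,1) for h in(z0,z0+H)])
    return lambda x,y,t:np.c_[x+c[:,0]*np.cos(t)-c[:,1]*np.sin(t),y+c[:,0]*np.sin(t)+c[:,1]*np.cos(t),c[:,2]]
def cyl(R,z0,z1):
    a=np.linspace(0,2*np.pi,40);c=np.r_[np.c_[R*np.cos(a),R*np.sin(a),0*a+z0],np.c_[R*np.cos(a),R*np.sin(a),0*a+z1]]
    return lambda x,y,t:c+[x,y,0]
def fit(d,f,mask,box,x0):
    x0_,y0,x1,y1=box;m=mask[y0:y1,x0_:x1].astype(float)
    x0=np.array(x0);sc=np.array([.004,.004,.1])
    sim=np.vstack([x0,x0+[sc[0],0,0],x0+[0,sc[1],0],x0+[0,0,sc[2]]])
    r=minimize(lambda v:((sil(d,f(*v),6,box)-m)**2).sum(),x0,method='Nelder-Mead',options=dict(initial_simplex=sim,xatol=1e-4,fatol=.01))
    return np.r_[r.x[:2]*1000,np.degrees(r.x[2]),r.fun,m.sum()].round(1)
E
python3 - <<'E'
from fit import *
t=dict(np.load('pics/top0.png.npz'));s=dict(np.load('pics/side0.png.npz'))
K=np.ones((3,3),np.uint8)
def mk(d,f):
    k=cv2.cvtColor(d['img'],cv2.COLOR_RGB2HSV).astype(int);return f(k[...,0],k[...,1],k[...,2])
for th in(60,80,100):
    M=cv2.morphologyEx(mk(t,lambda h,s,v:(v>th)).astype(np.uint8),3,K)
    print('hs top',th,fit(t,boxp(.04,.03,.028),M,(328,116,364,154),(.667,-.005,.17)))
    M=cv2.morphologyEx(mk(s,lambda h,s,v:(v>th)).astype(np.uint8),3,K)
    print('hs side',th,fit(s,boxp(.04,.03,.028),M,(366,190,394,216),(.667,-.005,.17)))
    M=mk(t,lambda h,s,v:(v>th-10)|((s>90)&(v>50))).astype(np.uint8)
    print('tin top',fit(t,cyl(.025,0,.036),M,(250,105,292,150),(.687,.166,0)),'cap',fit(t,cyl(.0205,.036,.05),mk(t,lambda h,s,v:(v>th+30)&(s<70)).astype(np.uint8),(395,112,425,146),(.677,-.152,0)))
    M=mk(s,lambda h,s,v:(v>th-10)|((s>90)&(v>50))).astype(np.uint8)
    print('tin side',fit(s,cyl(.025,0,.036),M,(338,155,370,185),(.687,.166,0)),'jar',fit(s,cyl(.022,0,.05),M,(403,216,432,250),(.677,-.152,0)))
to(.67,-.005,.1)
E
```

```text
hs top 60 [ 660.7  -15.1   44.1  855.7 1167. ]
hs side 60 [ 6.708e+02 -1.790e+01  1.000e-01  4.687e+02  7.280e+02]
tin top [ 690.8  168.2   -6.6 1372.7 1851. ] cap [ 678.3 -153.3    2.2   77.9  369. ]
tin side [693.  136.5  15.4 665.5 960. ] jar [ 675.8 -164.3   12.2  520.1  986. ]
hs top 80 [670.5  -5.5  13.   11.3 296. ]
hs side 80 [669.1  -3.    4.   36.3 289. ]
tin top [689.8 167.5  -2.5  42.2 519. ] cap [ 6.787e+02 -1.535e+02 -6.000e-01  3.820e+01  3.080e+02]
tin side [ 6.855e+02  1.650e+02 -1.000e-01  1.891e+02  4.740e+02] jar [ 677.5 -150.4   -2.7  162.   617. ]
hs top 100 [670.4  -5.6  11.2  10.4 281. ]
hs side 100 [669.6  -1.6  12.5   9.4 245. ]
tin top [689.8 167.5  -4.8  34.7 511. ] cap [ 678.9 -153.9   -2.4   33.5  282. ]
tin side [689.1 168.3  -5.5  39.5 318. ] jar [ 677.8 -150.5   -2.    83.6  508. ]
pos [ 0.3025 -0.0274  0.1262] psi -172.6 turn 0.0 then d [-0.3673 -0.0253  0.026 ] t 8.98 F [0.8 0.3 0.5] w 0.0618
```

```bash
python3 -m handwheel '{"sx":[-0.03, -0.035, -0.035, -0.035, -0.035], "sy":[0, 0, 0, 0, 0], "sz":[0, 0, 0, 0, 0], "twist":[-0.08, 0, 0, 0, 0]}' 0.058 | egrep pos;python3 -m handwheel '{"sx":[-0.035, -0.035, -0.035, -0.035, 0], "sy":[0, 0, 0, 0, 0], "sz":[0, 0, 0, 0, 0], "twist":[0, 0, 0, 0, 0]}' | egrep pos;python3 -m handwheel '{"sx":[0, 0], "sy":[0, 0], "sz":[0, 0], "twist":[0, 0]}' | egrep pos; python3 -c "
from h import *
to(.6702,-.004,.028,-168)"
```

```text
position: [0.4747, 0.0063, 0.1262]
position: [0.6175, 0.0364, 0.1257]
position: [0.6081, 0.0353, 0.1253]
pos [0.6081 0.0353 0.1253] psi -167.9 turn 0.002 then d [-0.0528 -0.0514  0.0972] t 9.98 F [ 0.2 -0.  -0.2] w 0.0584
```

```bash
python3 -m handwheel '{"sx":[-0.026, -0.0268, 0, 0, 0], "sy":[-0.026, -0.0254, 0, 0, 0], "sz":[0, 0, 0.03, 0.02, 0], "twist":[0, 0, 0, 0, 0]}' | egrep pos;python3 -m handwheel '{"sx":[0, 0], "sy":[0, 0], "sz":[0, 0], "twist":[0, 0]}' | egrep pos; python3 -c "
from h import *
to(.6702,-.004,.028,-168)"
```

```text
position: [0.6664, -0.0046, 0.0719]
position: [0.6704, -0.0043, 0.0775]
pos [ 0.6704 -0.0043  0.0775] psi -167.9 turn 0.002 then d [0.0002 0.0003 0.0495] t 10.57 F [ 0.  -0.3  0.2] w 0.058
```

```bash
python3 -m handwheel '{"sx":[0, 0, 0, 0, 0], "sy":[0, 0, 0, 0, 0], "sz":[0.025, 0.0245, 0, 0, 0], "twist":[0, 0, 0, 0, 0]}' | egrep 'pos|cont';python3 -m handwheel '{"sx":[0, 0, 0, 0, 0], "sy":[0, 0, 0, 0, 0], "sz":[0, 0, 0, 0, 0], "twist":[0, 0, 0, 0, 0]}' 0.015 35 | egrep 'pos|wid|grip'; python3 -m handwheel '{"sx":[0, 0, 0, 0, 0], "sy":[0, 0, 0, 0, 0], "sz":[-0.025, -0.03, -0.03, 0, 0], "twist":[0, 0, 0, 0, 0]}'|egrep 'wid|grip'; python3 -c "
from h import *
from h import *
to(.5238,.0013,.07,-172.4)
d=snap('side','s5.png')
cv2.imwrite('pics/c5.png',cv2.resize(d['img'][90:250,270:470,::-1],None,fx=3,fy=3,interpolation=2))"
```

```text
position: [0.6717, -0.0043, 0.0291]
contact_force: [-0.3, 0.3, 1.0]
position: [0.6718, -0.0044, 0.0288]
width: 0.029
gripper_force: 36.6
width: 0.0297
gripper_force: 35.8
pos [ 0.672  -0.0044  0.1144] psi -167.9 turn 0.079 then d [0.1463 0.0253 0.0437] t 11.82 F [-0.1 -0.4 -1.5] w 0.0297
```

View pics/c5.png

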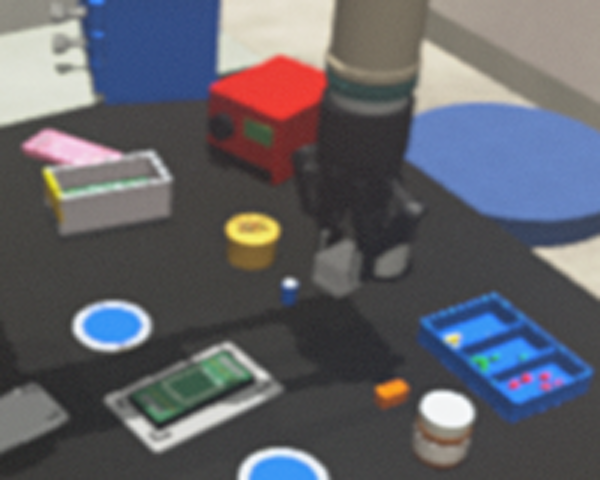

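The heatsink is held upright between the fingers (crop (338,268)). I'll carry it over the carrier.

```bash
python3 -m handwheel '{"sx":[0.03, 0.038, 0.038, 0.038, 0], "sy":[0.008, 0.006, 0.006, 0.006, 0], "sz":[0, 0, 0, 0, 0], "twist":[0.079, 0, 0, 0, 0]}' | egrep 'pos';python3 -m handwheel '{"sx":[0, 0], "sy":[0, 0], "sz":[0, 0], "twist":[0, 0]}' | egrep 'pos|wid|grip'; python3 -c "
from h import *
to(.5254,.0015,.06,-172.4)"
```

```text
position: [0.511, 0.0016, 0.1084]
position: [0.5243, 0.0, 0.1113]
width: 0.0294
gripper_force: 35.7
pos [0.5243 0.     0.1113] psi -172.4 turn -0.001 then d [-0.0013  0.0013  0.0513] t 12.45 F [ 0.6  0.8 -1. ] w 0.0294
```

```bash
python3 -m handwheel '{"sx":[-0.0013, 0, 0, 0, 0], "sy":[0.0013, 0, 0, 0, 0], "sz":[0.025, 0.025, 0, 0, 0], "twist":[0, 0, 0, 0, 0]}' | egrep 'pos'; python3 -c "
from h import *
to(.5254,.0015,.0455,-172.4)"
```

```text
position: [0.5268, 0.0013, 0.0623]
pos [0.5268 0.0013 0.0623] psi -172.4 turn -0.0 then d [0.0014 0.0003 0.0168] t 12.87 F [-0.4 -0.6 -0.3] w 0.0295
```

```bash
python3 -m handwheel '{"sx":[0.001, 0, 0, 0], "sy":[0, 0, 0, 0], "sz":[0.0145, 0, 0, 0], "twist":[0, 0, 0, 0]}' | egrep 'pos|con'; python3 -m handwheel '{"sx":[0, 0, 0], "sy":[0, 0, 0], "sz":[0.0015, 0, 0], "twist":[0, 0, 0]}' | egrep 'pos|con';  python3 -m handwheel '{"sx":[0, 0, 0], "sy":[0, 0, 0], "sz":[0.001, 0, 0], "twist":[0, 0, 0]}' | egrep 'pos|con'
```

```text
position: [0.5252, 0.0013, 0.0485]
contact_force: [0.5, -0.5, -0.4]
position: [0.5245, 0.0014, 0.0463]
contact_force: [-0.2, -0.1, 0.3]
position: [0.5242, 0.0014, 0.0449]
contact_force: [-0.1, -0.6, -0.5]
```

```bash
python3 -m handwheel '{"sx":[-0.0012, 0, 0, 0, 0], "sy":[0, 0, 0, 0, 0], "sz":[0, 0, 0.0007, 0, 0], "twist":[0, 0, 0, 0, 0]}' | egrep 'pos|con'; python3 -m handwheel '{"sx":[0, 0, 0, 0], "sy":[0, 0, 0, 0], "sz":[0, 0, 0, 0], "twist":[0, 0, 0, 0]}' 0.05| egrep 'pos|con|wid'; python3 -m handwheel '{"sx":[0, 0, 0, 0, 0], "sy":[0, 0, 0, 0.035, 0.035], "sz":[-0.03, -0.04, -0.04, 0, 0], "twist":[0, 0, 0, 0, 0]}' | egrep 'pos'; python3 -m handwheel '{"sx":[-0.02, -0.03, -0.03, 0, 0], "sy":[0.035, 0.03, 0, 0, 0], "sz":[0, 0, 0, 0, 0], "twist":[0, 0, 0, 0, 0]}' 0.075| egrep 'pos'; python3 -c "
from h import *
to(.6895,.1678,.15,-170)
d=snap('top','t6.png');snap('side','s6.png')
cv2.imwrite('pics/c6.png',cv2.resize(d['img'][150:250,290:400,::-1],None,fx=5.5,fy=5.5,interpolation=2))"
```

```text
position: [0.5257, 0.0015, 0.0448]
contact_force: [-1.4, 0.9, 5.5]
position: [0.5254, 0.0015, 0.044]
contact_force: [0.0, -0.0, 0.3]
width: 0.05
position: [0.5188, 0.0704, 0.1572]
position: [0.5875, 0.1459, 0.1535]
pos [0.5875 0.1459 0.1535] psi -172.4 turn -0.041 then d [-0.1043  0.0039  0.0035] t 15.28 F [-0.2 -0.4  0.2] w 0.0753
```

View pics/c6.png

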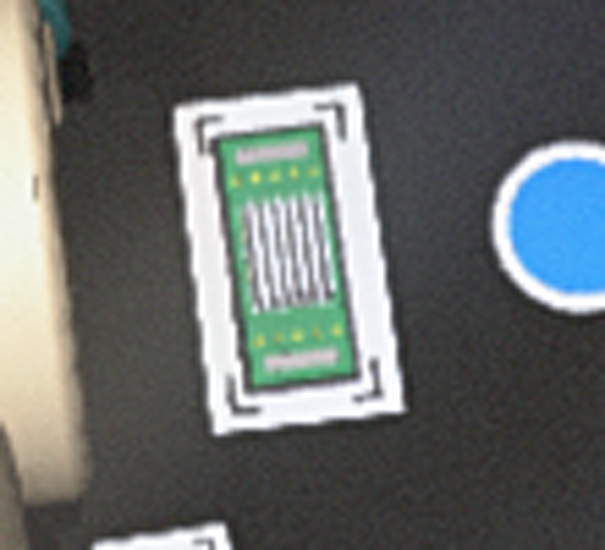

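The heatsink stands on the outline (crop (245,195) to (333,308)). I'll check its centring numerically before moving on.

Run:
```python
from fit import *
K=np.ones((3,3),np.uint8)
t=dict(np.load('pics/t6.png.npz'))
k=cv2.cvtColor(t['img'],cv2.COLOR_RGB2HSV).astype(int);h,s,v=k[...,0],k[...,1],k[...,2]
b=(334,184,351,207)
for th in(70,90,110):
    m=cv2.morphologyEx((s<th).astype(np.uint8),3,K)
    print(fit(t,boxp(.04,.03,.028,.016),m,b,(.524,.0015,.13)))
```

```text
[522.6   1.7   8.3  57.4 357. ]
[522.3   1.5   8.5  68.4 369. ]
[524.6   1.5   8.4  82.3 383. ]
```

Heatsink is at about (523, 1.5) mm against the carrier's (523.8, 1.4), so it is centred to about 1 mm. Tin next.

```bash
python3 -m handwheel '{"sx":[-0.035, -0.035, -0.034, 0, 0], "sy":[0.001, 0.001, 0.002, 0, 0], "sz":[0, 0, 0, 0.02, 0.01], "twist":[0, 0, 0, 0, 0]}' >/dev/null; python3 -m handwheel '{"sx":[0, 0, 0], "sy":[0, 0, 0], "sz":[0, 0, 0], "twist":[0, 0, 0]}' | egrep 'pos|wid'; python3 -c "
from h import *
to(.6895,.1678,.025)"
```

```text
position: [0.6879, 0.1625, 0.1248]
width: 0.075
pos [0.6879 0.1625 0.1248] psi -172.4 turn 0.0 then d [-0.0024  0.005   0.0998] t 16.05 F [-0.3  0.1 -0.7] w 0.075
```

```bash
python3 -m handwheel '{"sx":[-0.0024, 0, 0, 0, 0], "sy":[0.005, 0, 0, 0, 0], "sz":[0.03, 0.02, 0, 0, 0], "twist":[0, 0, 0, 0, 0]}' |grep pos; python3 -c "
from h import *
to(.6895,.1678,.025)"
```

```text
position: [0.6915, 0.1683, 0.0761]
pos [0.6915 0.1683 0.0761] psi -172.4 turn 0.0 then d [ 0.0022 -0.0002  0.0511] t 16.47 F [ 0.5 -0.1 -0. ] w 0.0752
```

```bash
python3 -m handwheel '{"sx":[0.001, 0, 0, 0, 0], "sy":[0, 0, 0, 0, 0], "sz":[0.018, 0.018, 0.015, 0, 0], "twist":[0, 0, 0, 0, 0]}' |egrep 'pos|cont'; python3 -m handwheel '{"sx":[0, 0, 0, 0, 0], "sy":[0, 0, 0, 0, 0], "sz":[0, 0, 0, 0, 0], "twist":[0, 0, 0, 0, 0]}' 0.03 40 |egrep 'pos|wid|grip|cont'; python3 -m handwheel '{"sx":[0, 0, 0, 0, 0], "sy":[0, 0, 0, 0, 0], "sz":[-0.025, -0.035, -0.035, -0.02, 0], "twist":[0, 0, 0, 0, 0]}'|egrep 'wid|grip'; python3 -c "
from h import *
to(.541,-.1225,.13,-172.4);snap('side','s7.png')"
```

```text
position: [0.6903, 0.1681, 0.0244]
contact_force: [0.1, 0.4, -0.6]
position: [0.6913, 0.1682, 0.0256]
contact_force: [0.6, -0.6, 6.4]
width: 0.0493
gripper_force: 41.9
width: 0.049
gripper_force: 41.9
pos [0.6931 0.1687 0.1448] psi -172.4 turn -0.0 then d [ 0.1894 -0.2686  0.0126] t 17.72 F [ 1.2  0.5 -0.3] w 0.049
```

```bash
python3 -m handwheel '{"sx":[0.021, 0.021, 0.021, 0.021, 0.021], "sy":[-0.03, -0.03, -0.03, -0.03, -0.03], "sz":[0, 0, 0, 0, 0], "twist":[0, 0, 0, 0, 0]}' >/dev/null; python3 -m handwheel '{"sx":[0.021, 0.021, 0.021, 0.020, 0], "sy":[-0.03, -0.03, -0.03, -0.028, 0], "sz":[0, 0, 0, 0, 0], "twist":[0, 0, 0, 0, 0]}' >/dev/null; python3 -m handwheel '{"sx":[0, 0, 0, 0, 0], "sy":[0, 0, 0, 0, 0], "sz":[0.03, 0.03, 0, 0, 0], "twist":[0, 0, 0, 0, 0]}' |egrep 'wid|grip'; python3 -c "
from h import *
to(.5425,-.1225,.029,-172.4)"
```

```text
width: 0.0489
gripper_force: 42.1
pos [ 0.539  -0.122   0.0782] psi -172.4 turn 0.0 then d [-0.0034 -0.001   0.0492] t 19.02 F [ 0.2 -1.1 -1. ] w 0.0489
```

```bash
python3 -m handwheel '{"sx":[-0.0034, 0, 0, 0, 0], "sy":[-0.001, 0, 0, 0, 0], "sz":[0.02, 0.025, 0, 0, 0], "twist":[0, 0, 0, 0, 0]}' |egrep 'pos|cont'; python3 -m handwheel '{"sx":[0, 0, 0], "sy":[0, 0, 0], "sz":[0.002, 0, 0], "twist":[0, 0, 0]}' |egrep 'pos|cont'; python3 -c "
from h import *
to(.5425,-.1225,.0275,-172.4)"
```

```text
position: [0.5434, -0.123, 0.0348]
contact_force: [1.2, 0.5, -1.3]
position: [0.5428, -0.123, 0.0322]
contact_force: [-0.1, -0.1, -2.4]
pos [ 0.5428 -0.123   0.0322] psi -172.4 turn -0.0 then d [0.0002 0.0006 0.0047] t 19.68 F [-0.1 -0.1 -2.4] w 0.0489
```

```bash
python3 -m handwheel '{"sx":[0, 0, 0], "sy":[0.0004, 0, 0], "sz":[0.003, 0, 0], "twist":[0, 0, 0]}' |egrep 'pos|cont'; python3 -m handwheel '{"sx":[0, 0, 0], "sy":[0, 0, 0], "sz":[0.001, 0, 0], "twist":[0, 0, 0]}' |egrep 'pos|cont';python3 -m handwheel '{"sx":[0, 0, 0], "sy":[0, 0, 0], "sz":[0.0008, 0, 0], "twist":[0, 0, 0]}' |egrep 'pos|cont'
```

```text
position: [0.5421, -0.1224, 0.0281]
contact_force: [-0.7, 0.1, -1.8]
position: [0.5422, -0.1225, 0.0276]
contact_force: [-0.6, -0.2, 4.6]
position: [0.5422, -0.1225, 0.0276]
contact_force: [-3.5, 0.9, 10.1]
```

```bash
python3 -m handwheel '{"sx":[0, 0, 0, 0, 0], "sy":[0, 0, 0, 0, 0], "sz":[-0.0008, 0, 0, 0, 0], "twist":[0, 0, 0, 0, 0]}' 0.072|egrep 'pos|cont|wid'; python3 -m handwheel '{"sx":[0, 0, 0, -0.03, -0.035], "sy":[0, 0, 0, 0, 0], "sz":[-0.03, -0.04, -0.04, 0, 0], "twist":[0, 0, 0, 0, 0]}' >/dev/null;python3 -m handwheel '{"sx":[-0.03, -0.03, 0, 0, 0], "sy":[-0.005, -0.005, 0, 0, 0], "sz":[0, 0, 0, 0, 0], "twist":[0, 0, 0, 0, 0]}' |grep pos; python3 -c "
from h import *
to(.678,-.152,.033)"
```

```text
position: [0.5422, -0.1225, 0.0269]
contact_force: [-0.1, 0.2, 0.6]
width: 0.0722
position: [0.6665, -0.1157, 0.1363]
pos [ 0.6665 -0.1157  0.1363] psi -172.4 turn 0.0 then d [-0.0068 -0.0376  0.1032] t 21.68 F [-0.6 -0.5 -0.1] w 0.0723
```

```bash
python3 -m handwheel '{"sx":[-0.0068, 0, 0, 0, 0], "sy":[-0.0376, 0, 0, 0, 0], "sz":[0, 0.02, 0.02, 0, 0], "twist":[0, 0, 0, 0, 0]}' >/dev/null; python3 -m handwheel '{"sx":[0, 0], "sy":[0, 0], "sz":[0, 0], "twist":[0, 0]}' |grep pos; python3 -c "
from h import *
to(.678,-.152,.030)
d=snap('side','s8.png')
cv2.imwrite('pics/c8.png',cv2.resize(d['img'][150:290,280:480,::-1],None,fx=3,fy=3,interpolation=2))"
```

```text
position: [0.6796, -0.1523, 0.0988]
pos [ 0.6796 -0.1523  0.0988] psi -172.4 turn 0.0 then d [0.0017 0.0005 0.0688] t 22.27 F [-0.7  0.  -0.2] w 0.0719
```

View pics/c8.png

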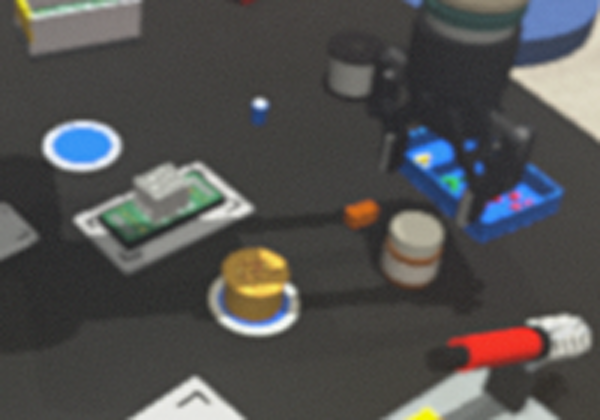

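The tin stands on the right pad (255,290), the heatsink on the carrier (162,193), and the jar (413,248) is under the open gripper.

```bash
python3 -m handwheel '{"sx":[0.001, 0, 0, 0, 0], "sy":[0, 0, 0, 0, 0], "sz":[0.025, 0.025, 0.018, 0, 0], "twist":[0, 0, 0, 0, 0]}' |egrep 'pos|cont'; python3 -m handwheel '{"sx":[0, 0, 0, 0, 0], "sy":[0, 0, 0, 0, 0], "sz":[0, 0, 0, 0, 0], "twist":[0, 0, 0, 0, 0]}' 0.025 40 |egrep 'pos|wid|grip|cont'; python3 -m handwheel '{"sx":[0, 0, 0, 0, 0], "sy":[0, 0, 0, 0, 0], "sz":[-0.025, -0.035, -0.035, -0.02, 0], "twist":[0, 0, 0, 0, 0]}'|egrep 'wid|grip'; python3 -c "
from h import *
to(.507,.1258,.13,-172.4)"
```

```text
position: [0.678, -0.1521, 0.0292]
contact_force: [0.8, -0.0, 0.9]
position: [0.6797, -0.1528, 0.0315]
contact_force: [0.2, -0.4, 6.3]
width: 0.043
gripper_force: 41.2
width: 0.043
gripper_force: 40.9
pos [ 0.6813 -0.1534  0.1508] psi -172.4 turn -0.0 then d [0.1361 0.2999 0.0178] t 23.57 F [ 0.9 -0.5  0.4] w 0.043
```

```bash
python3 -m handwheel '{"sx":[0.015, 0.015, 0.015, 0.015, 0.015], "sy":[0.033, 0.033, 0.033, 0.033, 0.033], "sz":[0, 0, 0, 0, 0], "twist":[0, 0, 0, 0, 0]}' >/dev/null; python3 -m handwheel '{"sx":[0.015, 0.015, 0.015, 0.015, 0], "sy":[0.033, 0.033, 0.034, 0.034, 0], "sz":[0, 0, 0, 0, 0], "twist":[0, 0, 0, 0, 0]}' >/dev/null; python3 -m handwheel '{"sx":[0, 0, 0, 0, 0], "sy":[0, 0, 0, 0, 0], "sz":[0.03, 0.03, 0, 0, 0], "twist":[0, 0, 0, 0, 0]}' |egrep 'wid|grip'; python3 -c "
from h import *
to(.508,.1258,.034,-172.4)"
```

```text
width: 0.0429
gripper_force: 41.2
pos [0.5056 0.1259 0.0847] psi -172.5 turn -0.001 then d [-0.0024 -0.0004  0.0507] t 24.82 F [-0.2  0.5 -0.5] w 0.0429
```

```bash
python3 -m handwheel '{"sx":[-0.0024, 0, 0, 0, 0], "sy":[-0.0004, 0, 0, 0, 0], "sz":[0.02, 0.025, 0, 0, 0], "twist":[0, 0, 0, 0, 0]}' |egrep 'pos|cont'; python3 -m handwheel '{"sx":[0, 0, 0], "sy":[0, 0, 0], "sz":[0.003, 0, 0], "twist":[0, 0, 0]}' |egrep 'pos|cont'; python3 -c "
from h import *
to(.508,.1258,.0335,-172.4)"
```

```text
position: [0.5087, 0.1261, 0.0408]
contact_force: [-0.1, 0.0, -0.8]
position: [0.5078, 0.1262, 0.037]
contact_force: [0.3, 0.2, -1.2]
pos [0.5078 0.1262 0.037 ] psi -172.4 turn -0.0 then d [-0.0001 -0.0004  0.0035] t 25.48 F [ 0.3  0.2 -1.2] w 0.0428
```

```bash
for i in 1 2 3 4; do python3 -m handwheel '{"sx":[0, 0, 0], "sy":[0, 0, 0], "sz":[0.001, 0, 0], "twist":[0, 0, 0]}' |egrep 'pos|cont'; done
```

```text
position: [0.5074, 0.1261, 0.0353]
contact_force: [0.2, 0.5, -0.4]
position: [0.5073, 0.1261, 0.0341]
contact_force: [0.6, 0.2, -1.4]
position: [0.5074, 0.1261, 0.0335]
contact_force: [-1.0, 0.3, 2.8]
position: [0.5074, 0.1262, 0.0335]
contact_force: [-3.3, -0.2, 11.5]
```

Contact at the expected height, so I release, retreat and check.

```bash
python3 -m handwheel '{"sx":[0, 0, 0, 0, 0], "sy":[0, 0, 0, 0, 0], "sz":[-0.0008, 0, 0, 0, 0], "twist":[0, 0, 0, 0, 0]}' 0.07|egrep 'pos|wid'; python3 -m handwheel '{"sx":[0, 0, 0, 0.04, 0.04], "sy":[0, 0, 0, 0, 0], "sz":[-0.03, -0.04, -0.04, 0, 0], "twist":[0, 0, 0, 0, 0]}' >/dev/null;python3 -m handwheel '{"sx":[0.04, 0.04, 0.03, 0, 0], "sy":[0.01, 0.01, 0, 0, 0], "sz":[0, 0, 0, 0, 0], "twist":[0, 0, 0, 0, 0]}' |grep pos
python3 - <<'E'
from fit import *
t=snap('top','t9.png');snap('side','s9.png')
def mk(d,f):
    k=cv2.cvtColor(d['img'],cv2.COLOR_RGB2HSV).astype(int);return f(k[...,0],k[...,1],k[...,2]).astype(np.uint8)
print('tin',fit(t,cyl(.025,.002,.038),mk(t,lambda h,s,v:(h>12)&(h<40)&(s>80)&(v>50)),(372,165,420,215),(.541,-.1225,0)))
print('cap',fit(t,cyl(.0205,.04,.052),mk(t,lambda h,s,v:(v>150)&(s<45)),(275,180,299,210),(.507,.1258,0)))
print(rect(t,lambda h,s,v:(h>45)&(h<95)&(s>70),(310,160,375,235),.016))
cv2.imwrite('pics/c9.png',cv2.resize(t['img'][120:260,180:440,::-1],None,fx=3,fy=3,interpolation=2))
to(0,0,0)
E
```

```text
position: [0.5073, 0.1261, 0.0327]
width: 0.0698
position: [0.3148, 0.1208, 0.143]
tin [ 541.3 -125.1    0.6   18.5  454. ]
cap [504.  126.2   7.9  84.3 343. ]
((523.7948608398438, 1.3854312896728516), (105.20550537109375, 42.778018951416016), 7.870758533477783)
pos [0.3179 0.1211 0.1435] psi -172.4 turn 0.0 then d [ 0.3315 -0.0781  0.1426] t 27.83 F [ 0.3 -0.3  0.8] w 0.07
```

View pics/c9.png

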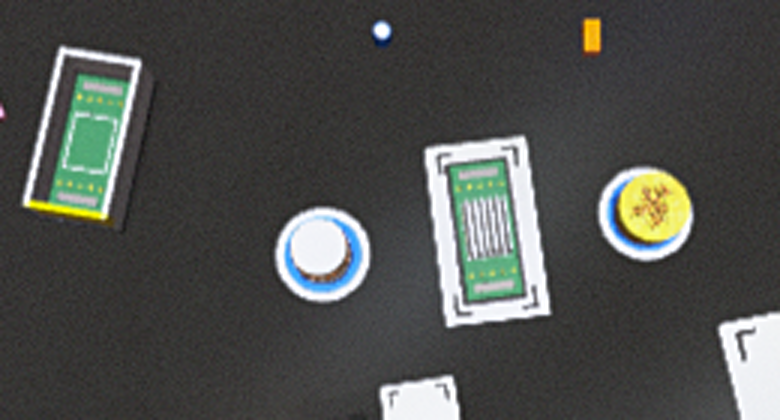

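View pics/s9.png

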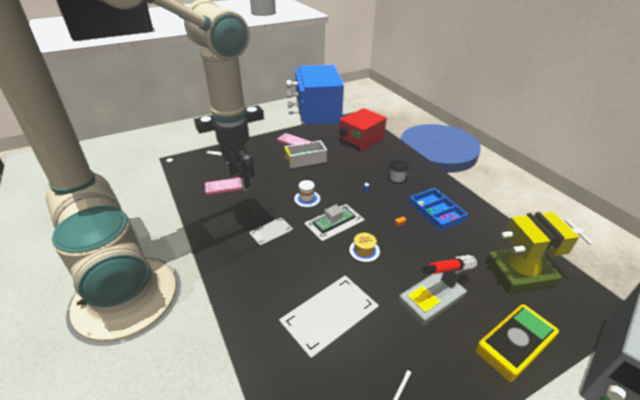

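Both pictures show it all in place. In the top crop the jar is at (320,250) on the left pad, the carrier and heatsink at (487,230), the tin at (652,207) on the right pad, and the spares in the magazine. Everything is upright and within about 3 mm, and the arm is clear.

```bash
python3 -m handwheel '{"sx":[0, 0, 0], "sy":[0, 0, 0], "sz":[0, 0, 0], "twist":[0, 0, 0]}' >/dev/null; python3 -c "
from rig import ticket
print(ticket.sign_off())"
```

```text
the job is handed in; nothing more can be done
None
```

The bench is set out as asked and handed in at about 28 s. The carrier, heatsink, tin and jar each measured within about 3 mm of centre, both spares are still in the magazine, and the gripper is clear of everything.

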